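# Find the unlatched cover of the bench service box and push it open

### The job

The blue service box on the electronics bench has four identical aluminium covers; three are latched and one has been released. Press the ribbed end of the covers with your fingertips to find the one that rocks and tip it, then push its raised edge away from the robot until that cover stands fully open, upright or leaning past upright. Only press and push: do not pinch the cover, and leave everything else standing about where it is.

Things in the scene. Friction and masses are not known exactly. Their poses are not given: they have to be found in the camera images.
- servicebox: blue box, 144 (x) by 580 (y) by 70 tall, fixed; origin at the centre of its underside, x away from the robot, z up. In its top lie four covers, in a row along y at +175, +70, -70, -175 mm: aluminium plates 104 (x) by 75 (y) by 4 thick, flush with the top, black ribs across the far end, each over a well 66 deep. Three are latched (rigid), one is free to tip; they look the same
- bay0 (a point): centre of the upper face of the shut cover of bay 0 (leftmost), 70 above the bench. x runs along the cover from its plain edge (-52) to its ribbed end (+52), y left along the box, z up. It stays with the box when the cover tips. Middle of the ribs: x = +32
- bay1 (a point): centre of the upper face of the shut cover of bay 1 (second from the left), 70 above the bench. x runs along the cover from its plain edge (-52) to its ribbed end (+52), y left along the box, z up. It stays with the box when the cover tips. Middle of the ribs: x = +32
- bay2 (a point): centre of the upper face of the shut cover of bay 2 (third from the left), 70 above the bench. x runs along the cover from its plain edge (-52) to its ribbed end (+52), y left along the box, z up. It stays with the box when the cover tips. Middle of the ribs: x = +32
- bay3 (a point): centre of the upper face of the shut cover of bay 3 (rightmost), 70 above the bench. x runs along the cover from its plain edge (-52) to its ribbed end (+52), y left along the box, z up. It stays with the box when the cover tips. Middle of the ribs: x = +32
- cover (a joint): angle (rad) of the released cover, in whichever bay: 0 shut, 1.57 upright, 1.8 the stop. Hinge along y at bay x = +4, z = -2. 2 to 4 N on the middle of the ribs tips them into the well (20 mm down: about 0.7 rad); the plain part, 56 long, rises. A stiff hinge holds any angle. The risen edge can then be pushed to +x by a fingertip on the robot's side, 15 to 30 above the box top
- spool: small spool of solder wire, 42 across, 40 tall, standing on the box between bays 1 and 2 (mm); origin at the centre of its underside; not to be moved
- jar: clear screw jar with yellow cap, 36 across, 50 tall, standing on the box's left end (mm); origin at the centre of its underside; not to be moved
- relay: green capacitor, 28 across, 30 tall, standing on the box's right end (mm); origin at the centre of its underside; not to be moved
- driver: red-handled screwdriver, 170 long, lying on the bench in front of the box (mm); origin at the centre of its underside; not to be moved
- wire: spool of copper wire, 64 across, 35 tall, on the bench behind the box (mm); origin at the centre of its underside; not to be moved
- mug: blue mug, 76 across, 90 tall, on the bench behind the box (mm); origin at the centre of its underside; not to be moved
- reel: empty white reel ring, 130 across, 12 tall, flat on the bench (mm); origin at the centre of its underside; not to be moved

How it is judged:
By the outcome, as a careful person would: the job done as asked, in the order asked, and still so for the second after the job is handed in, with the robot touching nothing.
It also fails if it takes over 54 s, if anything falls off the work surface, if the arm or the gripper's body presses on something with over 40 N, if the wrist force passes 120 N, or if a joint passes its speed limit or range.

### The arm

A 6-joint arm with a two-finger parallel gripper is mounted at the origin on the work surface. World frame = base frame: x ahead of the robot, y to its left, z up, the work surface at z = 0. Lengths are in mm, angles in rad, forces in N, time in s.
With the tool pointing down it reaches from about 350 to 725 mm from the base axis. Payload 6 kg.
Tool frame: the origin (TCP) lies between the finger pads; the fingertips stand 25 mm ahead of it and the grasp point (between the pads) lies 6 mm ahead of it; x points along the fingers, y is the direction in which the jaws open and shut, and the axes are right-handed (so a half turn about x gives the same grasp; the last joint's range is limited). The gripper opens to 85 mm and grips with 20 to 120 N. Pads are 22 mm wide; open, the fingers measure 114 mm over their backs; the gripper's body (76 mm by 85 mm) begins 54 mm behind the grasp point. The pads swing forward as they close: fully open they stand 13 mm farther back than shut.
Start: joints at [1.56, 0.04, 0.085, 0, -1.615, -0.334], TCP at [202.778, 564.675, 256.261] pointing down, gripper open.
Joint ranges: [-2.56, 2.56], [-1.29, 2.01], [-1.08, 1.49], [-3.29, 1.98], [-2.81, -0.18], [-2.99, 2.99]. Speed limits (rad/s): [2.57, 2.57, 3.01, 3.14, 3.14, 3.14].

### API

Orientations are given as a unit quaternion [w, x, y, z].
In Python, from workcell import env, imaging gives the robot as it stands.
- The arm moves only by the shell command python3 -m inch 'ROWS' [FORCE]. ROWS is text: rows parted by semicolons, each of 5 numbers parted by spaces: the shift along the tool's x, y, z as a fraction of full scale, then the turn about the tool's x as a fraction of full scale, then the gripper command: -1 is shut, 1 is fully open, values between are in proportion. In form: dx dy dz turn claw; .... A call has exactly 5 rows; each row shifts and turns the commanded pose from where the row before left it, along the tool's axes as they then stand; what a row does not reach is not made up. Full scale, the value 1, is 25 cm for a shift and pi rad for a turn. A row lasts 1/10 s, in which the tool goes at most 50 mm and 8.59 degrees, less where a joint would pass 70% of its speed; a pose out of reach is approached as far as the arm can. A call with a number of a shift or a turn outside -1 to 1 is refused whole. A call with a gripper value outside its range is refused whole. The fingers move at their own pace and stop on an object; FORCE is the grip in N (left out, the last holds). Time passes only in rows, so rows that do not move let the fingers close, or fill a call up. It gives the time, the measured TCP pose, the force and the opening at its end, in the units of the state.
- env.get_obs(): the state, without advancing time (a new reading comes with each control period).
- imaging.capture(name): name is "side" or "top" or "wrist"; returns a dict with "img" (384x512x3 uint8, red, green, blue), "fx", "fy", "cx", "cy" (pixels), "world_to_cam" (4x4, takes a point from world to camera coordinates); the wrist camera has in their place "tool_from_camera" (4x4, takes a point from camera to tool coordinates, whose origin is the TCP and whose axes are the tool frame's). Camera axes: x right, y down, z forward; pixel columns grow to the right and rows downward; lengths in mm; the calibration is good to about 2 mm. A picture is of the moment at which its call begins: read the wrist's pose just before it. There is no depth.
- env.finish_job(): hands the job in, once; it reports no verdict.
The state is a dict: "time": time; "joint_positions": joint angles; "qd": joint speeds; "joint_efforts": joint torques, N m; "tcp_pos": TCP position; "tool_rot": TCP orientation; "contact_force": force on the tool from outside, world axes, zero at the start; "ft_torque": the same for the moment, N m; "width": finger opening in mm.
Only numpy, scipy, OpenCV 4.12 (cv2) and the standard library are available. Lean on these libraries where they do the work, as an engineer would, in place of code of your own. Each camera call takes 0.05 s, during which the arm holds its last target.

## Working session

There is one attempt and no reset: what is moved stays moved. The work goes in short steps, Python scripts to look and compute and a shell command to move; the robot and the scene stay as the last step left them, time stands still between calls to the robot, and variables do not carry over. Pictures are saved under pics/ and viewed, and the job is handed in when it is done.

```bash
mkdir -p pics; ls
python3 - <<'E'
from workcell import env, imaging
import cv2
o=env.get_obs(); print({k:o[k] for k in ("time","tcp_pos","tool_rot","width","contact_force")})
for n in ("side","top"):
    c=imaging.capture(n); cv2.imwrite(f"pics/{n}0.png",c["img"][:,:,::-1]); print(n,c["fx"],c["cx"],c["cy"],c["world_to_cam"])
E
```

```text
pics
{'time': 0.0, 'tcp_pos': array([202.62566649, 564.4360855 , 255.28212053]), 'tool_rot': array([ 0.12068443, -0.69654936,  0.12193834,  0.69669598]), 'width': 85.63260598147905, 'contact_force': array([-0.06266107,  0.5219657 , -0.14800827])}
side 439.8347048481975 251.25909285092288 194.24897288819386 [[-7.80458979e-01 -6.25190104e-01 -4.59518145e-03  4.40397083e+02]
 [-4.58599177e-01  5.77458988e-01 -6.75446454e-01  3.26288074e+02]
 [ 4.24935968e-01 -5.25050903e-01 -7.37394720e-01  9.27913500e+02]
 [ 0.00000000e+00  0.00000000e+00  0.00000000e+00  1.00000000e+00]]
top 387.6658409304165 256.2103200538999 192.7407729415619 [[ 9.20910929e-03 -9.99609140e-01  2.63961864e-02 -4.39657453e+01]
 [-9.89683468e-01 -1.28856261e-02 -1.42690554e-01  6.23514688e+02]
 [ 1.42974913e-01 -2.48098164e-02 -9.89415306e-01  8.57262050e+02]
 [ 0.00000000e+00  0.00000000e+00  0.00000000e+00  1.00000000e+00]]
```

View pics/top0.png

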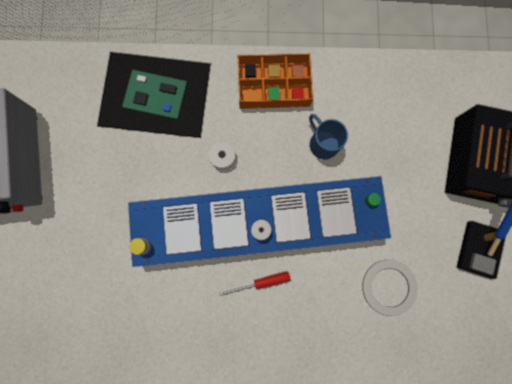

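View pics/side0.png

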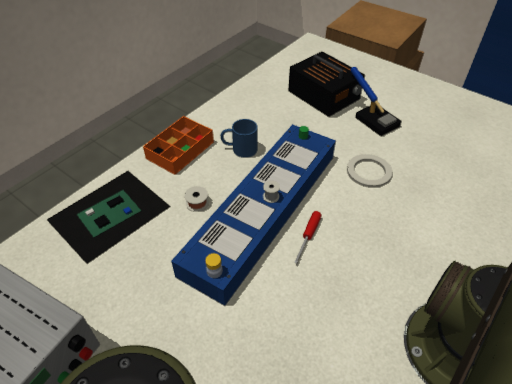

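The top view shows the box with its four covers at columns ~182, 228, 291 and 337 and row ~215. The ribs are on the upper (far) side. The jar is at (139,247), the spool at (261,230) and the relay at (374,200). Next I'll measure the covers and obstacles.

```bash
cat > h.py <<'E'
import numpy as np, cv2
from workcell import env, imaging
from scipy.spatial.transform import Rotation as R
def ray(c,u,v,z):
    W=c["world_to_cam"]; r=W[:3,:3]; t=W[:3,3]
    o=-r.T@t; d=r.T@np.array([(u-c["cx"])/c["fx"],(v-c["cy"])/c["fy"],1.])
    return o+d*(z-o[2])/d[2]
def proj(c,p):
    W=c["world_to_cam"]; q=W[:3,:3]@np.asarray(p,float)+W[:3,3]
    return np.array([c["fx"]*q[0]/q[2]+c["cx"],c["fy"]*q[1]/q[2]+c["cy"]])
def rot(o): 
    w,x,y,z=o["tool_rot"]; return R.from_quat([x,y,z,w]).as_matrix()
E
python3 - <<'E'
from h import *
for n in ("top","side"):
    c=imaging.capture(n); hsv=cv2.cvtColor(c["img"],cv2.COLOR_RGB2HSV)
    # box blue mask
    m=cv2.inRange(hsv,(100,140,50),(130,255,255))
    nn,l,s,ce=cv2.connectedComponentsWithStats(m)
    k=1+np.argmax(s[1:,4]); print(n,"box px",s[k])
    cs,_=cv2.findContours((l==k).astype(np.uint8),cv2.RETR_CCOMP,cv2.CHAIN_APPROX_NONE)
    for q in cs:
        if cv2.contourArea(q)<150: continue
        r=cv2.minAreaRect(q)
        P=np.array([ray(c,u,v,70)[:2] for u,v in q[:,0]],np.float32)
        rw=cv2.minAreaRect(P); print(len(q),np.round(r[0],1),"world",np.round(rw[0],1),np.round(rw[1],1),round(rw[2],1))
E
```

```text
top box px [ 129  177  261   89 7814]
671 [258.  221.2] world [558.1 -44.1] [139.3 573.2] 6.7
65 [260.8 229.8] world [537.1 -47.4] [52.  50.6] 45.6
167 [181.2 228.6] world [538.2 129.5] [114.1  85.2] 6.7
166 [228.2 223.6] world [550.5  25.3] [114.3  85.4] 6.7
46 [372.5 199.5] world [ 608.4 -301.3] [34.4 39.6] 0.7
164 [290.2 216.9] world [ 567.  -113.3] [114.2  85.5] 6.6
162 [336.2 211.9] world [ 579.4 -217.6] [114.4  85.8] 6.9
side box px [ 172  125  163  179 5390]
426 [250.4 205. ] world [551.2 -30.4] [161.  604.4] 7.5
193 [218.7 247.8] world [535.4 160.2] [111.4 147.9] 7.6
114 [248.5 210.5] world [551.8  25. ] [112.2  85.5] 6.6
136 [273.3 180.9] world [565.5 -88.6] [112.1 138.5] 6.8
104 [294.8 154. ] world [ 580.  -218.4] [114.7  88.6] 6.8
```

```bash
cat >> h.py <<'E'
BX=np.array([0.9930,0.1179]); BY=np.array([-0.1179,0.9930])
C=[np.array(p) for p in ((538.2,129.5),(550.5,25.3),(567.0,-113.3),(579.4,-217.6))]
def go(bay,bx,by,ztip,turn=False):
    "remaining shift in tool axes (fraction of 250 mm) to put the fingertips at bay point"
    o=env.get_obs(); M=rot(o); p=o["tcp_pos"]
    t=np.r_[C[bay]+bx*BX+by*BY,ztip+25]
    print("t",round(o["time"],2),"tcp",np.round(p,1),"F",np.round(o["contact_force"],1),"w",round(o["width"],1))
    d=p[:2]-C[bay]; print("now bay x,y",np.round([d@BX,d@BY],1),"tip above top",round(p[2]-25-70,1),"tool y",np.round(M[:,1],3),"x",np.round(M[:,0],3))
    y=M[:,1][:2]; a=np.arctan2(BY[0]*y[1]-BY[1]*y[0],BY@y)  # angle from BY to tool y, ccw about +z
    a=(a+np.pi/2)%np.pi-np.pi/2
    print("mm",np.round(M.T@(t-p),1),"frac",np.round(M.T@(t-p)/250,4),"turn frac",round(a/np.pi,4))
E
python3 -c "
from h import *
go(0,32,0,100)"
```

```text
t 0.2 tcp [202.7 564.5 255.7] F [-0.4 -0.1 -0.5] w 85.5
now bay x,y [-281.9  471.6] tip above top 160.7 tool y [-0.338 -0.941  0.001] x [-0.    -0.001 -1.   ]
mm [ 131.1  281.6 -491.4] frac [ 0.5242  1.1265 -1.9656] turn frac -0.1473
```

```bash
python3 -m inch '0 0 0 -0.045 -1; 0 0 0 -0.045 -1; 0 0 0 -0.045 -1; 0 0 0 -0.0123 -1; 0 0 0 0 -1' 40; python3 -c "
from h import *
go(0,32,0,110)"
```

```text
time: 0.7
tcp_pos: [202.7, 564.6, 256.0]
tool_rot: [-0.042, -0.706, -0.042, 0.706]
contact_force: [0.4, -0.4, -0.5]
width: 12.4
t 0.7 tcp [202.7 564.6 256. ] F [ 0.4 -0.4 -0.5] w 12.4
now bay x,y [-281.8  471.6] tip above top 161.0 tool y [ 0.118 -0.993  0.001] x [-0.    -0.001 -1.   ]
mm [ 121.2  471.6 -313.9] frac [ 0.4848  1.8862 -1.2554] turn frac -0.0
```

```bash
python3 -m inch '0 0.15 -0.1 0 -1; 0 0.15 -0.1 0 -1; 0 0.15 -0.1 0 -1; 0 0.15 -0.1 0 -1; 0 0.15 -0.1 0 -1'; python3 -m inch '0 0.15 -0.1 0 -1; 0 0.15 -0.1 0 -1; 0 0.15 -0.1 0 -1; 0 0.15 -0.1 0 -1; 0 0.15 -0.1 0 -1';  python3 -c "
from h import *
go(0,32,0,110)"
```

```text
time: 1.2
tcp_pos: [349.8, 391.7, 256.4]
tool_rot: [0.041, 0.706, 0.041, -0.706]
contact_force: [0.7, -0.0, 0.4]
width: 0.0
time: 1.7
tcp_pos: [496.0, 220.1, 256.5]
tool_rot: [0.041, 0.706, 0.041, -0.706]
contact_force: [0.2, 1.5, -0.0]
width: 0.2
t 1.7 tcp [496.  220.1 256.5] F [ 0.2  1.5 -0. ] w 0.2
now bay x,y [-31.2  94.9] tip above top 161.5 tool y [ 0.116 -0.993 -0.   ] x [ 0.  0. -1.]
mm [121.4  94.9 -63.3] frac [ 0.4858  0.3795 -0.2532] turn frac -0.0005
```

```bash
python3 -m inch '0 0.14 -0.095 0 -1; 0 0.14 -0.095 0 -1; 0 0.095 -0.06 0 -1; 0.18 0 0 0 -1; 0.18 0 0 0 -1'; python3 -m inch '0.12 0 0 0 -1; 0.08 0 0 0 -1; 0.032 0 0 0 -1; 0 0 0 0 -1; 0 0 0 0 -1';  python3 - <<'E'
from h import *
go(0,32,0,74)
c=imaging.capture("side"); cv2.imwrite("pics/s1.png",c["img"][:,:,::-1])
E
```

```text
time: 2.2
tcp_pos: [569.3, 135.2, 166.1]
tool_rot: [0.04, 0.707, 0.041, -0.705]
contact_force: [0.2, -0.3, -0.8]
width: -0.1
time: 2.7
tcp_pos: [568.9, 136.2, 109.8]
tool_rot: [0.042, 0.707, 0.042, -0.705]
contact_force: [0.1, -0.1, -0.4]
width: -0.2
t 2.7 tcp [568.9 136.2 109.8] F [ 0.1 -0.1 -0.4] w -0.2
now bay x,y [31.3  3. ] tip above top 14.8 tool y [ 0.117 -0.993 -0.   ] x [ 0.002  0.    -1.   ]
mm [10.8  3.  -0.7] frac [ 0.0433  0.012  -0.0027] turn frac -0.0001
```

View pics/s1.png

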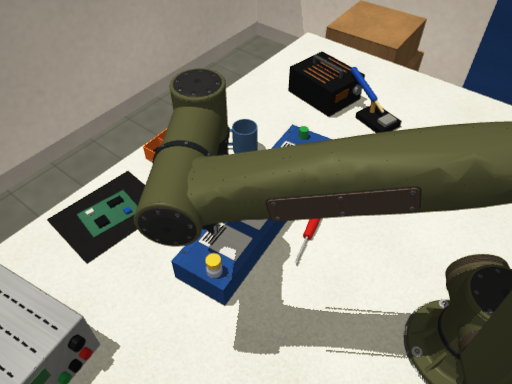

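The arm hides the tool in this side view: the jar at (214,265) is untouched and the ribs are partly hidden at ~(213,233). I'll descend by feel.

```bash
python3 -m inch '0.02 0.006 0 0 -1; 0.02 0.006 0 0 -1; 0.008 0 0 0 -1; 0.006 0 0 0 -1; 0 0 0 0 -1';  python3 -m inch '0.006 0 0 0 -1; 0.006 0 0 0 -1; 0 0 0 0 -1; 0 0 0 0 -1; 0 0 0 0 -1'
```

```text
time: 3.25
tcp_pos: [568.6, 132.8, 95.2]
tool_rot: [0.042, 0.706, 0.042, -0.706]
contact_force: [-1.5, -1.3, 2.7]
width: -0.4
time: 3.75
tcp_pos: [568.7, 132.8, 95.1]
tool_rot: [0.042, 0.706, 0.042, -0.705]
contact_force: [-9.3, 0.7, 16.4]
width: -0.0
```

Bay 0 stays rigid: 16 N with the tip at 70 mm. I'll lift and move on to bay 1.

```bash
python3 -m inch '-0.06 0 0 0 -1; -0.02 0.14 0 0 -1; 0 0.14 0 0 -1; 0 0.14 0 0 -1; 0 0 0 0 -1'; python3 -c "
from h import *
go(1,32,0,72)"
```

```text
time: 4.25
tcp_pos: [581.4, 25.6, 112.2]
tool_rot: [0.041, 0.706, 0.04, -0.706]
contact_force: [-0.1, -0.6, 0.1]
width: 0.0
t 4.25 tcp [581.4  25.6 112.2] F [-0.1 -0.6  0.1] w 0.0
now bay x,y [30.7 -3.4] tip above top 17.2 tool y [ 0.114 -0.993  0.001] x [ 0.001 -0.    -1.   ]
mm [15.2 -3.4 -1.3] frac [ 0.061  -0.0136 -0.0052] turn frac -0.0012
```

```bash
python3 -m inch '0.03 0 0 0 -1; 0.03 0 0 0 -1; 0.004 0 0 0 -1; 0.004 0 0 0 -1; 0 0 0 0 -1';  python3 -m inch '0.004 0 0 0 -1; 0.004 0 0 0 -1; 0.004 0 0 0 -1; 0 0 0 0 -1; 0 0 0 0 -1'
```

```text
time: 4.75
tcp_pos: [580.9, 29.4, 95.2]
tool_rot: [-0.042, -0.706, -0.042, 0.706]
contact_force: [-2.3, -0.0, 4.0]
width: 0.3
time: 5.25
tcp_pos: [580.9, 29.3, 95.1]
tool_rot: [0.042, 0.706, 0.042, -0.705]
contact_force: [-11.3, 1.7, 18.1]
width: 0.1
```

Bay 1 is rigid too (18 N). I'll go to bay 2, lifting high over the spool.

```bash
python3 -m inch '-0.15 0 0 0 -1; -0.13 0.05 0 0 -1; 0 0.18 0 0 -1; 0 0.18 0 0 -1; 0 0.148 0 0 -1'; python3 -m inch '0.12 0 0 0 -1; 0.1 0 0 0 -1; 0.015 0 0 0 -1; 0 0 0 0 -1; 0 0 0 0 -1'; python3 -c "
from h import *
go(2,32,0,72)"
```

```text
time: 5.75
tcp_pos: [597.5, -110.9, 161.5]
tool_rot: [-0.042, -0.706, -0.042, 0.706]
contact_force: [-0.0, 0.6, 1.2]
width: 0.1
time: 6.25
tcp_pos: [598.2, -109.5, 104.7]
tool_rot: [0.042, 0.707, 0.042, -0.705]
contact_force: [0.3, 0.1, -0.6]
width: 0.1
t 6.25 tcp [ 598.2 -109.5  104.7] F [ 0.3  0.1 -0.6] w 0.1
now bay x,y [31.5  0.1] tip above top 9.7 tool y [ 0.119 -0.993  0.001] x [ 0.002 -0.001 -1.   ]
mm [ 7.7  0.1 -0.5] frac [ 0.0309  0.0004 -0.0021] turn frac 0.0002
```

```bash
python3 -m inch '0.03 0 0 0 -1; 0.004 0 0 0 -1; 0.004 0 0 0 -1; 0.004 0 0 0 -1; 0 0 0 0 -1';  python3 -m inch '0.004 0 0 0 -1; 0.004 0 0 0 -1; 0.004 0 0 0 -1; 0 0 0 0 -1; 0 0 0 0 -1'
```

```text
time: 6.75
tcp_pos: [597.9, -109.5, 95.2]
tool_rot: [0.042, 0.707, 0.042, -0.705]
contact_force: [-4.8, 3.3, 9.9]
width: -0.1
time: 7.25
tcp_pos: [597.9, -109.5, 95.1]
tool_rot: [0.043, 0.707, 0.042, -0.705]
contact_force: [-12.3, 5.9, 22.3]
width: -0.3
```

Bay 2 is also rigid (22 N). Bay 3 is next.

```bash
python3 -m inch '-0.08 0 0 0 -1; -0.02 0.14 0 0 -1; 0 0.14 0 0 -1; 0 0.14 0 0 -1; 0 0 0 0 -1'; python3 -m inch '0.03 0 0 0 -1; 0.02 0 0 0 -1; 0 0 0 0 -1; 0 0 0 0 -1; 0 0 0 0 -1'; python3 -c "
from h import *
go(3,32,0,72)"
```

```text
time: 7.75
tcp_pos: [609.4, -217.5, 114.3]
tool_rot: [-0.041, -0.706, -0.04, 0.706]
contact_force: [-0.4, 1.5, -0.3]
width: 0.3
time: 8.25
tcp_pos: [610.0, -213.6, 102.5]
tool_rot: [0.042, 0.706, 0.042, -0.706]
contact_force: [0.9, 0.1, 0.2]
width: 0.1
t 8.25 tcp [ 610.  -213.6  102.5] F [0.9 0.1 0.2] w 0.1
now bay x,y [30.8  0.4] tip above top 7.5 tool y [ 0.119 -0.993  0.   ] x [ 0. -0. -1.]
mm [ 5.5  0.4 -1.2] frac [ 0.0219  0.0016 -0.0047] turn frac 0.0002
```

```bash
python3 -m inch '0.02 0 0 0 -1; 0.004 0 0 0 -1; 0.004 0 0 0 -1; 0.004 0 0 0 -1; 0 0 0 0 -1';  python3 -m inch '0.004 0 0 0 -1; 0.004 0 0 0 -1; 0.004 0 0 0 -1; 0 0 0 0 -1; 0 0 0 0 -1'; python3 -c "
from h import *
go(3,32,0,60)"
```

```text
time: 8.75
tcp_pos: [609.8, -214.1, 94.2]
tool_rot: [0.042, 0.706, 0.042, -0.706]
contact_force: [-1.0, 0.8, 1.6]
width: -0.1
time: 9.25
tcp_pos: [609.8, -214.1, 91.0]
tool_rot: [0.042, 0.706, 0.042, -0.706]
contact_force: [0.1, 0.2, 1.8]
width: -0.0
t 9.25 tcp [ 609.8 -214.1   91. ] F [0.1 0.2 1.8] w -0.0
now bay x,y [30.6 -0.1] tip above top -4.0 tool y [ 0.118 -0.993  0.   ] x [ 0. -0. -1.]
mm [ 6.  -0.1 -1.4] frac [ 0.0239 -0.0006 -0.0058] turn frac -0.0001
```

Bay 3 yields at ~1.8 N with the tip 4 mm below the top, so it is the released cover. I'll press it down gradually.

```bash
python3 -m inch '0.01 0 0 0 -1; 0.01 0 0 0 -1; 0.01 0 0 0 -1; 0.01 0 0 0 -1; 0.008 0 0 0 -1';  python3 -m inch '0.008 0 0 0 -1; 0.008 0 0 0 -1; 0 0 0 0 -1; 0 0 0 0 -1; 0 0 0 0 -1'
python3 - <<'E'
from h import *
go(3,32,0,60)
c=imaging.capture("wrist"); cv2.imwrite("pics/w1.png",c["img"][:,:,::-1])
c=imaging.capture("top"); cv2.imwrite("pics/t1.png",c["img"][:,:,::-1])
E
```

```text
time: 9.75
tcp_pos: [609.8, -214.1, 78.8]
tool_rot: [0.042, 0.706, 0.042, -0.706]
contact_force: [0.5, -0.1, 1.1]
width: -0.2
time: 10.25
tcp_pos: [609.6, -214.0, 74.8]
tool_rot: [-0.042, -0.706, -0.042, 0.706]
contact_force: [0.6, 0.6, 0.2]
width: -0.1
t 10.25 tcp [ 609.6 -214.    74.8] F [0.6 0.6 0.2] w -0.1
now bay x,y [30.4  0. ] tip above top -20.2 tool y [ 0.118 -0.993 -0.   ] x [-0.001  0.    -1.   ]
mm [-10.2   0.   -1.6] frac [-0.0409  0.     -0.0064] turn frac -0.0001
```

View pics/w1.png

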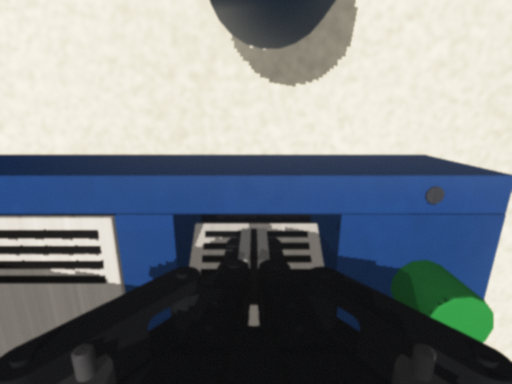

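The wrist view shows bay 3's ribs (~(255,235)) sunk into the well, so the cover is tipped. Next I'll lift, go round over to the robot's side, and look.

```bash
python3 -m inch '-0.12 0 0 0 -1; -0.18 0 0 0 -1; -0.08 0 0.06 0 -1; 0 0 0.16 0 -1; 0 0 0.16 0 -1'; python3 -m inch '0 0 0.016 0 -1; 0 0 0 0 -1; 0 0 0 0 -1; 0 0 0 0 -1; 0 0 0 0 -1'
python3 - <<'E'
from h import *
go(3,-68,0,90)
c=imaging.capture("wrist"); cv2.imwrite("pics/w2.png",c["img"][:,:,::-1])
c=imaging.capture("side"); cv2.imwrite("pics/s2.png",c["img"][:,:,::-1])
E
```

```text
time: 10.85
tcp_pos: [514.6, -225.2, 170.5]
tool_rot: [0.042, 0.706, 0.042, -0.706]
contact_force: [0.4, 0.3, 0.1]
width: 0.1
time: 11.35
tcp_pos: [512.0, -225.5, 169.6]
tool_rot: [-0.042, -0.706, -0.042, 0.706]
contact_force: [-0.6, 0.2, 0.5]
width: 0.4
t 11.35 tcp [ 512.  -225.5  169.6] F [-0.6  0.2  0.5] w 0.4
now bay x,y [-67.8   0.1] tip above top 74.6 tool y [ 0.118 -0.993 -0.   ] x [-0.001 -0.    -1.   ]
mm [54.6  0.1  0.1] frac [2.184e-01 2.000e-04 5.000e-04] turn frac 0.0001
```

View pics/w2.png

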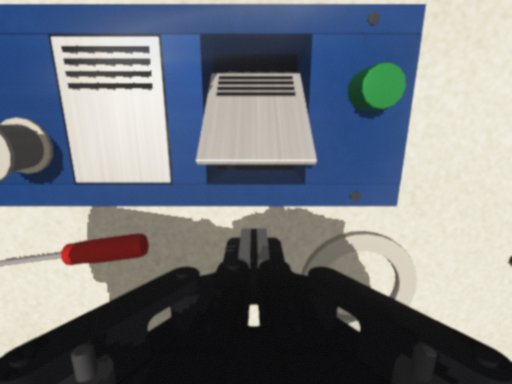

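View pics/s2.png

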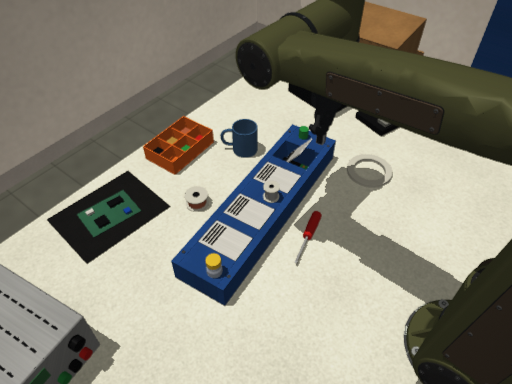

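The wrist view shows the cover tipped, with its raised near edge at (256,162). The other covers, the spool and the relay are unmoved. I'll descend on the robot's side and push slowly.

```bash
python3 -m inch '0.12 0 0 0 -1; 0.09 0 0 0 -1; 0.008 0 0 0 -1; 0 0 -0.03 0 -1; 0 0 -0.03 0 -1'; python3 -m inch '0 0 -0.02 0 -1; 0 0 -0.02 0 -1; 0 0 -0.02 0 -1; 0 0 -0.02 0 -1; 0 0 -0.02 0 -1'; python3 -m inch '0 0 -0.02 0 -1; 0 0 -0.02 0 -1; 0 0 -0.02 0 -1; 0 0 -0.016 0 -1; 0 0 0 0 -1';python3 - <<'E'
from h import *
go(3,-4,0,90)
c=imaging.capture("wrist"); cv2.imwrite("pics/w3.png",c["img"][:,:,::-1])
E
```

```text
time: 11.95
tcp_pos: [527.8, -224.2, 117.4]
tool_rot: [0.042, 0.707, 0.041, -0.705]
contact_force: [0.7, -0.2, 0.3]
width: -0.2
time: 12.45
tcp_pos: [551.5, -221.1, 115.8]
tool_rot: [0.042, 0.706, 0.042, -0.706]
contact_force: [-1.3, -0.5, 0.6]
width: 0.1
time: 12.95
tcp_pos: [570.5, -218.7, 115.4]
tool_rot: [-0.042, -0.706, -0.042, 0.706]
contact_force: [-0.1, 0.5, -0.4]
width: -0.2
t 12.95 tcp [ 570.5 -218.7  115.4] F [-0.1  0.5 -0.4] w -0.2
now bay x,y [-9. -0.] tip above top 20.4 tool y [ 0.118 -0.993  0.   ] x [-0. -0. -1.]
mm [ 0.4 -0.  -5. ] frac [ 0.0015 -0.0001 -0.0199] turn frac -0.0
```

View pics/w3.png

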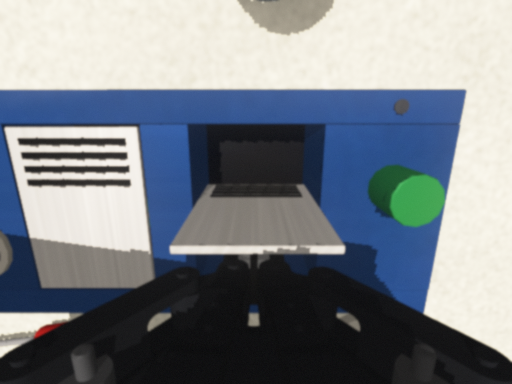

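The near edge at (256,250) has risen with the fingers behind it, but the cover isn't upright yet. I'll keep pushing while watching the force.

```bash
python3 -m inch '0 0 -0.014 0 -1; 0 0 -0.014 0 -1; 0 0 -0.01 0 -1; 0 0 0 0 -1; 0 0 0 0 -1'; python3 -m inch '0 0 -0.008 0 -1; 0 0 -0.008 0 -1; 0 0 0 0 -1; 0 0 0 0 -1; 0 0 0 0 -1';python3 - <<'E'
from h import *
go(3,0,0,90)
c=imaging.capture("wrist"); cv2.imwrite("pics/w4.png",c["img"][:,:,::-1])
E
```

```text
time: 13.5
tcp_pos: [578.1, -217.9, 115.3]
tool_rot: [-0.042, -0.705, -0.042, 0.707]
contact_force: [-6.2, 0.7, 1.6]
width: -0.3
time: 14.0
tcp_pos: [578.7, -217.9, 115.2]
tool_rot: [-0.041, -0.702, -0.042, 0.71]
contact_force: [-20.1, 1.5, 8.2]
width: -0.1
t 14.0 tcp [ 578.7 -217.9  115.2] F [-20.1   1.5   8.2] w -0.1
now bay x,y [-0.7 -0.2] tip above top 20.2 tool y [ 0.117 -0.993 -0.001] x [-0.012 -0.    -1.   ]
mm [ 0.2 -0.2 -0.7] frac [ 0.0009 -0.0009 -0.0027] turn frac -0.0004
```

View pics/w4.png

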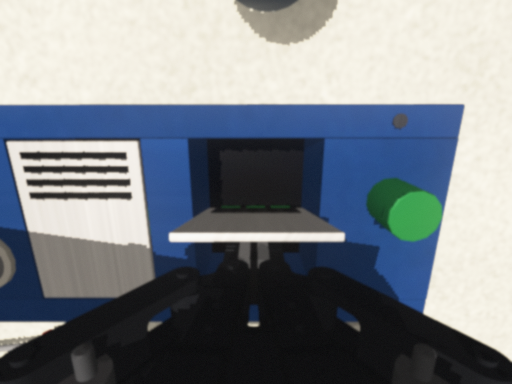

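20 N with no further motion matches the stop (predicted at TCP x ≈ −2). I'll back off straight towards the robot, lift, then check the angle.

```bash
python3 -m inch '0 0 0.04 0 -1; 0 0 0.1 0 -1; 0 0 0.12 0 -1; 0 0 0.04 0 -1; -0.1 0 0 0 -1'; python3 -m inch '-0.18 0 0 0 -1; -0.12 0 0 0 -1; 0 0 0 0 -1; 0 0 0 0 -1; 0 0 0 0 -1';python3 - <<'E'
from h import *
go(3,0,0,90)
o=env.get_obs(); M=rot(o); T=o["tcp_pos"]
w=imaging.capture("wrist"); im=w["img"].copy()
X=w["tool_from_camera"]
def pw(p):
    q=np.linalg.inv(X)@np.r_[M.T@(np.asarray(p)-T),1]
    return np.array([w["fx"]*q[0]/q[2]+w["cx"],w["fy"]*q[1]/q[2]+w["cy"]])
for n in ("wrist","side","top"):
    if n!="wrist":
        c=imaging.capture(n); im=c["img"].copy()
    f=pw if n=="wrist" else (lambda p:proj(c,p))
    cv2.imwrite(f"pics/{n}5.png",cv2.resize(im,None,fx=1.5,fy=1.5)[:,:,::-1])
    for a in (1.4,1.57,1.8):
      for r in (np.r_[-56,0],np.r_[-56,-4]):   # lower/upper corner of plain edge rel hinge
        r=r+np.r_[0,2]
        x=4+r[0]*np.cos(a)+r[1]*np.sin(a); z=68-r[0]*np.sin(a)+r[1]*np.cos(a)
        print(n,a,[np.round(1.5*f(np.r_[C[3]+x*BX+y*BY,z]),0) for y in(37.5,-37.5)])
E
```

```text
time: 14.55
tcp_pos: [506.6, -225.6, 137.7]
tool_rot: [-0.041, -0.704, -0.042, 0.707]
contact_force: [-0.3, -0.0, 0.2]
width: -0.0
time: 15.05
tcp_pos: [508.8, -225.7, 214.2]
tool_rot: [-0.041, -0.705, -0.042, 0.706]
contact_force: [-0.0, -0.1, -0.9]
width: -0.1
t 15.05 tcp [ 508.8 -225.7  214.2] F [-0.  -0.1 -0.9] w -0.1
now bay x,y [-71.    0.2] tip above top 119.2 tool y [ 0.118 -0.993 -0.001] x [-0.001  0.001 -1.   ]
mm [ 99.1   0.3 -71.2] frac [ 0.3966  0.0013 -0.2846] turn frac -0.0
wrist 1.4 [array([303., 174.]), array([462., 174.])]
wrist 1.4 [array([304., 182.]), array([461., 182.])]
wrist 1.57 [array([302., 152.]), array([463., 152.])]
wrist 1.57 [array([302., 161.]), array([462., 161.])]
wrist 1.8 [array([301., 124.]), array([463., 124.])]
wrist 1.8 [array([301., 133.]), array([463., 132.])]
side 1.4 [array([437., 222.]), array([456., 199.])]
side 1.4 [array([439., 223.]), array([458., 200.])]
side 1.57 [array([432., 220.]), array([452., 197.])]
side 1.57 [array([434., 221.]), array([454., 198.])]
side 1.8 [array([426., 218.]), array([446., 195.])]
side 1.8 [array([428., 219.]), array([447., 196.])]
top 1.4 [array([487., 319.]), array([539., 314.])]
top 1.4 [array([487., 322.]), array([540., 317.])]
top 1.57 [array([486., 313.]), array([538., 307.])]
top 1.57 [array([487., 315.]), array([539., 310.])]
top 1.8 [array([485., 304.]), array([537., 298.])]
top 1.8 [array([485., 307.]), array([537., 301.])]
```

View pics/wrist5.png

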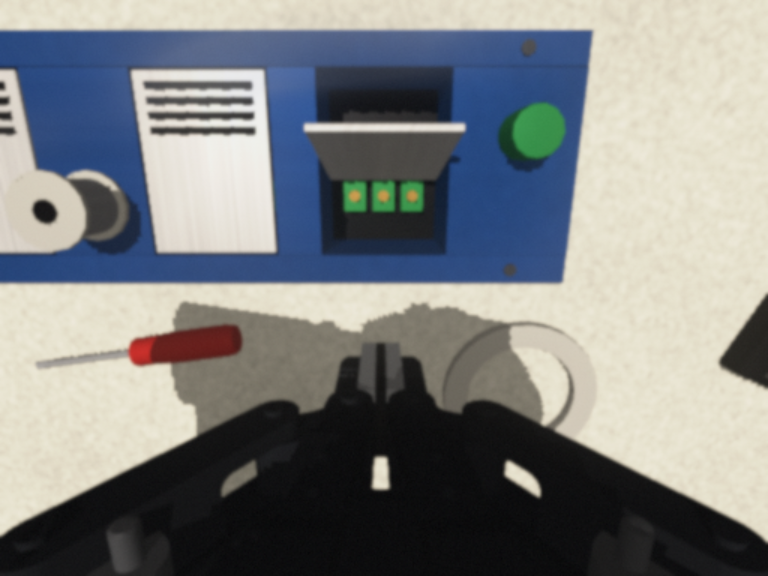

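View pics/side5.png

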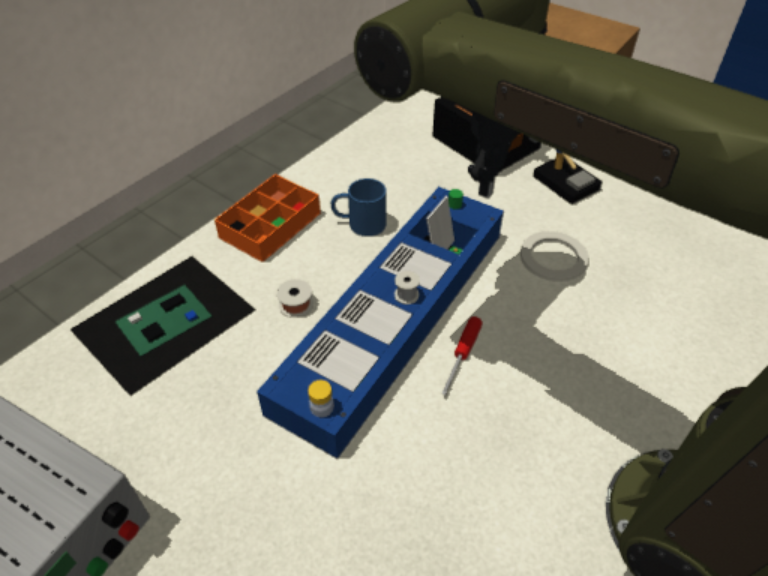

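In the wrist view the plain edge sits at rows 123–132, columns 303–465. That matches the 1.8 rad prediction (124–132) and is well past upright (152–161). The side view agrees, with the plate standing open at (440,220) and every other object where it was. The gripper is clear, with no contact force, so I'm handing in.

```bash
python3 -c "
from h import *
print(env.finish_job()); print(env.get_obs()['time'])"
```

```text
the job is handed in; nothing more can be done
None
the job is handed in; nothing more can be done
```

The released cover was bay 3 (rightmost). It now stands fully open at about 1.8 rad, leaning past upright, and I handed the job in at about 15 s of the 54 s allowed.

- **Finding it:** I pressed the ribs of each cover with the closed fingertips. Bays 0, 1 and 2 stayed rigid at 16–22 N vertical, but bay 3 gave way at about 2 N. I tipped it by pressing its ribs 20 mm down.
- **Opening it:** I pushed the raised edge away from the robot with the fingertips 20 mm above the box top. The force climbed to about 20 N with no further movement, which I took as the stop. I then backed off and lifted clear, and the contact force read about zero.
- **Last checks:** In the final wrist picture the cover's edge is where I calculated it would be for 1.8 rad, well clear of where upright would put it. The side picture shows the cover standing open. By eye, all the other objects are where they started. I did not measure their positions again.

No check failed or disagreed, and nothing was pinched.

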